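# Weigh the sugar jar on the two-pan balance

### The job

Weigh the jar of sugar, which already stands in one pan of the kitchen balance: gently set steel knob weights upright in the empty pan, choosing them so that the beam comes level and the pointer settles wholly within the broad black mark. Any weight that is not needed stays standing on the worktop; do not touch the jar, and leave the glass and the timer where they are.

Things in the scene. Friction and masses are not known exactly. Their poses are not given: they have to be found in the camera images.
- beam (a joint): tilt of the balance's beam in rad: 0 is level, positive when the jar's pan is low and the weights pan high; stops at -0.22 and +0.22. The tilt grows in proportion to the difference of the loads in the two pans: 0.069 rad for each 100 g, so about 320 g reaches the stop. The beam swings freely with a damped motion and settles within about 1 s
- weights_pan_floor (a point): centre of the inner floor of the empty pan, the one for the weights: a round steel dish with a flat floor 148 mm across inside, rim 7 mm above the floor and 160 mm across outside. z up. The pan stays level as it rises and sinks; its floor is 96 mm above the worktop with the beam level and 122 mm at the upper stop. It sinks by about 8 mm for each 100 g once the beam is off its stop
- jar_pan_floor (a point): centre of the inner floor of the other, equal pan, 240 mm from the weights pan's centre across the balance's post; the jar stands in it
- pointer_mark (a point): centre of the broad black level mark (10 mm wide, 22 mm high) on the white upright plate in the middle of the balance, 140 mm above the worktop. The thin pointer that stands up from the beam in front of the plate is at the middle of the mark when the beam is level and wholly inside the mark up to about 0.043 rad either way. The plate is 66 mm wide, its top 154 mm above the worktop. The balance is heavy and fixed; its dark foot is 110 x 170 mm
- jar_centre (a point): glass sugar jar with a red lid, 78 mm in diameter, 154 mm high, standing in its pan; the point is half-way up on its axis; its lid is about 0.23 m above the worktop at the start and rises as the beam levels. Its weight is unknown, between 370 and 540 g
- weight_large_centre (a point): the large knob weight, bare steel, 300 g: an upright round body 58 mm across and 50 mm high, above it a thin 18 mm stem and a round knob 26 mm across whose level part spans 72 to 92 mm above the weight's foot; 95 mm high in all. The point is on its axis, half-way up (47.5 mm above its foot); z is up along its axis. It is picked by the knob (the same knob on all three weights)
- weight_medium_centre (a point): the medium knob weight, bare steel, 200 g: an upright round body 50 mm across and 42 mm high, above it a thin 18 mm stem and a round knob 26 mm across whose level part spans 64 to 84 mm above the weight's foot; 87 mm high in all. The point is on its axis, half-way up (43.5 mm above its foot); z is up along its axis. It is picked by the knob (the same knob on all three weights)
- weight_small_centre (a point): the small knob weight, bare steel, 100 g: an upright round body 42 mm across and 32 mm high, above it a thin 18 mm stem and a round knob 26 mm across whose level part spans 54 to 74 mm above the weight's foot; 77 mm high in all. The point is on its axis, half-way up (38.5 mm above its foot); z is up along its axis. It is picked by the knob (the same knob on all three weights)
- water_glass: clear drinking glass, 81 mm across, 92 mm high, bystander behind the work; origin under its foot
- timer: kitchen timer, 66 mm across, 43 mm high, bystander nearer the robot; origin under its foot
Things that resemble listed ones, but are neither listed nor needed, are in the scene too. What is shaped like the part that bears weight_small_centre but yellow is not meant.

How it is judged:
By the outcome, as a careful person would: the job done as asked, in the order asked, and still so for the second after the job is handed in, with the robot touching nothing.
It also fails if it takes over 64 s, if anything falls off the work surface, if the arm or the gripper's body presses on something with over 40 N, if the wrist force passes 120 N, or if a joint passes its speed limit or range.

### The arm

A 6-joint arm with a two-finger parallel gripper is mounted at the origin on a cart in front of the work surface, level with it; the furniture and walls round the work are solid. World frame = base frame: x ahead of the robot, y to its left, z up, the work surface at z = 0. Lengths are in m, angles in rad, forces in N, time in s.
With the tool pointing down it reaches from about 0.35 to 0.775 m from the base axis. Payload 5.5 kg.
Tool frame: the origin (TCP) lies between the finger pads; the fingertips stand 19 mm ahead of it and the grasp point (between the pads) is the TCP (env.tcp_to_tips is the distance from the TCP to the fingertips, in m); z points along the fingers, y is the direction in which the jaws open and shut (so a half turn about z gives the same grasp; the last joint's range is limited). The gripper opens to 85 mm and grips with 20 to 120 N. Pads are 22 mm wide; open, the fingers measure 114 mm over their backs; the gripper's body (76 mm by 85 mm) begins 54 mm behind the grasp point. The pads swing forward as they close: fully open they stand 13 mm farther back than shut.
Start: joints at [-1.327, 0.313, 0.046, 1.304, 0, 1.431], TCP at [0.215, -0.533, 0.25] pointing down, gripper open.
Joint ranges: [-2.76, 2.76], [-0.86, 1.69], [-1.03, 1.26], [-2.2, 2.34], [-1.47, 1.5], [-3.14, 3.14]. Speed limits (rad/s): [2.57, 2.57, 3.14, 3.14, 3.14, 3.14].

### API

Orientations are given as a unit quaternion [w, x, y, z].
In Python, from workcell import env, eyes, job gives the robot as it stands. The module is installed in compiled form; this text tells all that it offers.
- The arm moves only by the tool move_arm, never from a script. Its argument "commands" is a list of rows, each a list of 3 entries, a list of its own where there are three numbers: the shift along the world's x, y, z as a fraction of full scale, then the turn, a rotation vector about the world's x, y, z as a fraction of full scale, then the gripper command: -1 is shut, 1 is fully open, values between are in proportion. In form: [[[x, y, z], [wx, wy, wz], gripper], ...]. A call has 1 to 5 rows; each row shifts and turns the commanded pose from where the row before left it; what a row does not reach is not made up. Full scale, the value 1, is 0.04 m for a shift and 8 degrees for a turn. A row lasts 1/10 s, in which the tool goes at most 50 mm and 8.59 degrees, less where a joint would pass 70% of its speed; a pose out of reach is approached as far as the arm can. A call with a number of a shift or a turn outside -1 to 1 is refused whole. A call with a gripper value outside its range is refused whole. The fingers move at their own pace and stop on an object; "newtons" is the grip in N (left out, the last holds). Time passes only in rows, so rows that do not move let the fingers close. It gives the time, the measured TCP pose, the force and the opening at its end, in the units of the state.
- env.get_state(): the state, without advancing time (a new reading comes with each control period).
- eyes.read_camera(name): name is "side" or "top" or "wrist"; returns a dict with "frame" (384x512x3 uint8, red, green, blue), "mtx" (3x3 intrinsics, pixels), "k1" (the pictures are not rectified: a ray, as slopes to the right and down, at radius r is drawn at 1 + k1 r^2 times it, then the intrinsics apply), "camera_from_world" (4x4, takes a point from world to camera coordinates); the wrist camera has in their place "mount" (4x4, takes a point from camera to tool coordinates, whose origin is the TCP and whose axes are the flange's). Camera axes: x right, y down, z forward; pixel columns grow to the right and rows downward; lengths in m; the calibration is good to about 2 mm. A picture is of the moment at which its call begins: read the wrist's pose just before it. There is no depth.
- job.hand_in(): hands the job in, once; it reports no verdict.
The state is a dict: "clock": time; "joint_pos": joint angles; "qvel": joint speeds; "tau": joint torques, N m; "tcp_pos": TCP position; "orientation": TCP orientation; "wrist_force": force on the tool from outside, world axes, zero at the start; "ft_torque": the same for the moment, N m; "finger_gap": finger opening in m.
Only numpy, scipy, OpenCV 4.12 (cv2) and the standard library are available. Lean on these libraries where they do the work, as an engineer would, in place of code of your own. Each camera call takes 0.05 s, during which the arm holds its last target.

## Working session

There is one attempt and no reset: what is moved stays moved. The work goes in short steps, Python scripts to look and compute and a tool call to move; the robot and the scene stay as the last step left them, time stands still between calls to the robot, and variables do not carry over. Pictures are saved under pics/ and viewed, and the job is handed in when it is done.

Besides the shell and the picture viewer there is one more tool, called after "Call:" by a JSON object that holds its "method" and its "body". move_arm: Moves the arm, as the interface text tells. Its arguments: {"type":"object","properties":{"commands":{"type":"array","items":{"type":"array"}},"newtons":{"type":"number"}},"required":["commands"]}

```bash
mkdir -p pics
cat > h.py <<'E'
import numpy as np, cv2
from workcell import env, eyes, job
def und(c,uv):
    K=c["mtx"];k=c["k1"]
    d=np.array([(uv[0]-K[0,2])/K[0,0],(uv[1]-K[1,2])/K[1,1]])
    s=d.copy()
    for _ in range(30): s=d/(1+k*(s@s))
    return np.array([s[0],s[1],1.])
def ray(c,uv):
    T=np.linalg.inv(c["camera_from_world"]); 
    return T[:3,3],T[:3,:3]@und(c,uv)
def onz(c,uv,z):
    o,d=ray(c,uv); return o+d*(z-o[2])/d[2]
def proj(c,p):
    q=c["camera_from_world"]@np.append(p,1.); s=q[:2]/q[2]; s=s*(1+c["k1"]*(s@s)); K=c["mtx"]
    return np.array([K[0,0]*s[0]+K[0,2],K[1,1]*s[1]+K[1,2]])
def snap(n,f):
    c=eyes.read_camera(n); cv2.imwrite(f"pics/{f}.png",c["frame"][:,:,::-1]); np.save(f"{f}.npy",c,allow_pickle=True); return c
def load(f): return np.load(f"{f}.npy",allow_pickle=True).item()
E
python3 - <<'E'
from h import *
for n in ["side","top"]:
    c=snap(n,n+"0"); print(n,c["mtx"],c["k1"],np.linalg.inv(c["camera_from_world"]).round(3))
print(env.get_state())
E
```

```text
side [[444.21219799   0.         263.47457023]
 [  0.         444.21219799 194.80287853]
 [  0.           0.           1.        ]] -0.1787936650067402 [[-0.997 -0.004  0.071  0.497]
 [-0.068  0.359 -0.931  1.281]
 [-0.022 -0.933 -0.358  0.559]
 [ 0.     0.     0.     1.   ]]
top [[489.5744128    0.         259.4640065 ]
 [  0.         489.5744128  183.51318531]
 [  0.           0.           1.        ]] -0.06289843963507119 [[-0.013 -0.998  0.062  0.47 ]
 [-1.     0.013  0.01   0.111]
 [-0.011 -0.062 -0.998  1.401]
 [ 0.     0.     0.     1.   ]]
{'clock': 0.1, 'joint_pos': array([-1.32660750e+00,  3.13942728e-01,  4.51084503e-02,  1.30360762e+00,
       -1.15504676e-07,  1.43119078e+00]), 'qvel': array([-0.00037522, -0.0024917 ,  0.00278424, -0.0004451 ,  0.00040073,
       -0.00115729]), 'tau': array([ 1.79937884e-03, -4.81724775e+01,  2.99243510e+01,  1.27639709e-02,
       -1.68492174e-04, -3.34107973e-06]), 'tcp_pos': array([ 0.21518948, -0.53276264,  0.24949459]), 'orientation': array([-8.21659992e-04,  9.81643835e-01,  1.90721536e-01, -4.30629851e-05]), 'wrist_force': array([ 0.3002976 , -0.94406128,  0.14604211]), 'ft_torque': array([0.00520028, 0.04869763, 0.00677537]), 'finger_gap': 0.08539759604791668}
```

View pics/side0.png

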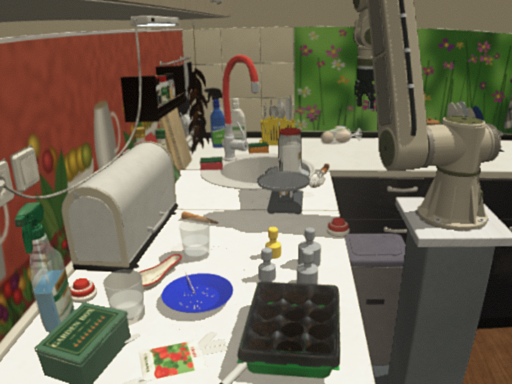

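View pics/top0.png

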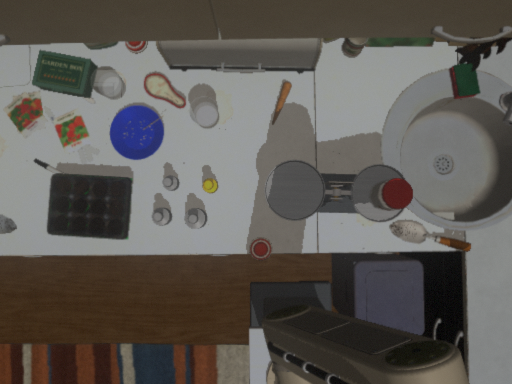

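Run:
```python
from h import *
t=load("top0");s=load("side0")
a=cv2.resize(t["frame"][150:260,140:340],None,fx=4,fy=4,interpolation=cv2.INTER_CUBIC)
b=cv2.resize(s["frame"][120:300,220:350],None,fx=4.4,fy=3.3*1.0,interpolation=cv2.INTER_CUBIC)
cv2.imwrite("pics/a1.png",a[:,:,::-1]);cv2.imwrite("pics/b1.png",b[:,:,::-1])
```

```text
(no output)
```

View pics/a1.png

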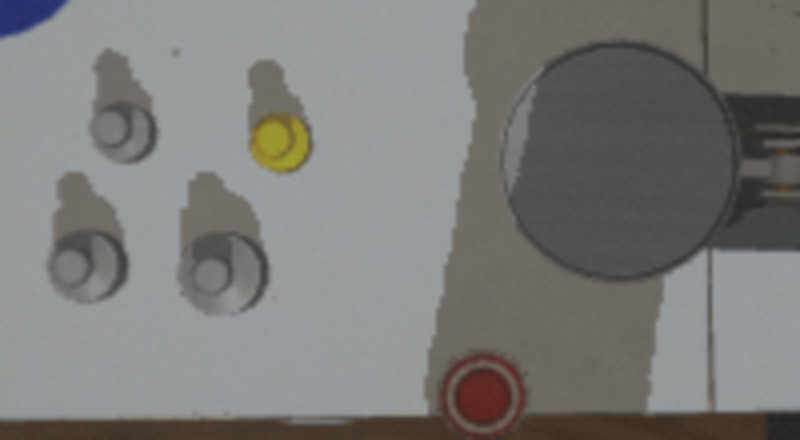

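View pics/b1.png

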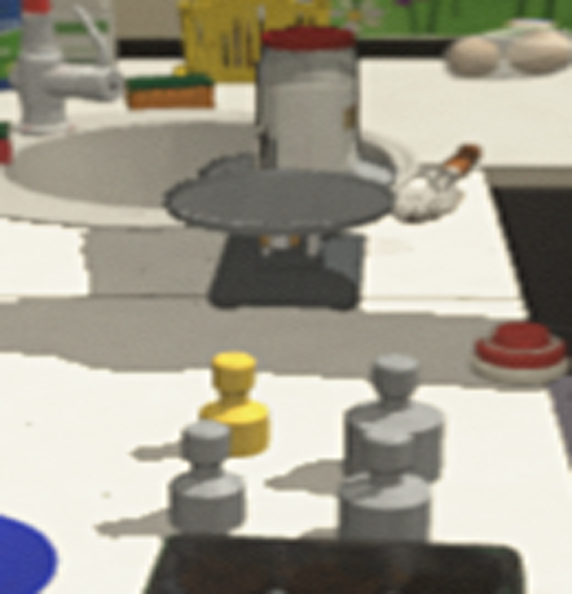

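Run:
```python
from h import *
t=load("top0")
def o(u,v): return ((u+.5)/4-.5+140,(v+.5)/4-.5+150)
for n,uv,z in [("S knob",(111,129),.077),("S body",(123.5,132),.025),("M knob",(71,267),.087),("M body",(88,266),.036),("L knob",(211,272),.095),("L body",(224,273),.042),("yellow",(273,138),.077),("pan",(620,160),.129),("panL",(502,160),.129),("panR",(738,160),.129),("timer",(483,396),.035)]:
    print(n,onz(t,o(*uv),z).round(4))
c=snap("wrist","w0");print(c["mount"].round(4),c["mtx"])
j=onz(t,(397,194),.23);print("jar",j)
s=load("side0");print(onz(s,(195,250),0),onz(t,(204,106),.05))
```

```text
S knob [0.5605 0.375  0.077 ]
S body [0.5618 0.3764 0.025 ]
M knob [0.467  0.4003 0.087 ]
M body [0.4675 0.3995 0.036 ]
L knob [0.4627 0.3044 0.095 ]
L body [0.4616 0.3032 0.042 ]
yellow [0.5528 0.2644 0.077 ]
pan [0.5322 0.0326 0.129 ]
panL [0.5333 0.1093 0.129 ]
panR [ 0.5312 -0.0441  0.129 ]
timer [0.3741 0.1245 0.035 ]
[[-6.000e-04 -9.618e-01 -2.738e-01  6.850e-02]
 [ 1.000e+00 -6.000e-04  0.000e+00  1.000e-04]
 [-2.000e-04 -2.738e-01  9.618e-01 -1.243e-01]
 [ 0.000e+00  0.000e+00  0.000e+00  1.000e+00]] [[329.96923368   0.         252.01631788]
 [  0.         329.96923368 195.04919405]
 [  0.           0.           1.        ]]
jar [ 0.51349076 -0.20673368  0.23      ]
[0.76451253 0.24230233 0.        ] [0.77407665 0.27731237 0.05      ]
```

Call:
{"method": "move_arm", "body": {"commands": [[[0.2,0.2,1],[0,0,0.8],0.4],[[0.4,0.7,1],[0,0,0.8],0.4],[[0.5,0.9,1],[0,0,0.8],0.4],[[0.6,0.9,0],[0,0,0.85],0.4],[[0.6,0.9,0],[0,0,0.85],0.4]]}}

```text
clock: 0.65
tcp_pos: [0.305, -0.394, 0.3653]
orientation: [0.001, 0.887, 0.462, 0.0]
wrist_force: [0.6, -0.4, -0.0]
finger_gap: 0.0591
```

Call:
{"method": "move_arm", "body": {"commands": [[[0.6,0.9,0],[0,0,0.85],0.4],[[0.6,0.9,0],[0,0,0.85],0.4],[[0.6,0.9,0],[0,0,0.85],0.4],[[0.5,0.9,0],[0,0,0.85],0.4],[[0.2,0.9,0],[0,0,0.85],0.4]]}}

```text
clock: 1.15
tcp_pos: [0.4054, -0.213, 0.3636]
orientation: [-0.0, 0.713, 0.702, 0.0]
wrist_force: [1.4, -0.5, 1.2]
finger_gap: 0.0596
```

Call:
{"method": "move_arm", "body": {"commands": [[[0.2,0.9,0],[0,0,0.85],0.4],[[0.2,0.9,0],[0,0,0.85],0.4],[[0.2,0.9,0],[0,0,0.85],0.4],[[0.2,0.9,0],[0,0,0.85],0.4],[[0.2,0.9,0],[0,0,0.85],0.4]]}}

```text
clock: 1.65
tcp_pos: [0.4442, -0.0331, 0.3639]
orientation: [-0.0, 0.477, 0.879, -0.0]
wrist_force: [1.1, -0.6, 0.3]
finger_gap: 0.06
```

Call:
{"method": "move_arm", "body": {"commands": [[[0,1,0],[0,0,0.9],0.4],[[0,1,0],[0,0,0.9],0.4],[[0,1,0],[0,0,0.9],0.4],[[0,1,-0.5],[0,0,0.9],0.4],[[0,1,-1],[0,0,0.9],0.4]]}}

```text
clock: 2.15
tcp_pos: [0.4454, 0.1629, 0.3101]
orientation: [0.003, 0.181, 0.983, 0.001]
wrist_force: [1.0, -0.6, 0.5]
finger_gap: 0.0596
```

Call:
{"method": "move_arm", "body": {"commands": [[[0,1,-1],[0,0,0.9],0.4],[[0,0.8,-0.5],[0,0,0.9],0.4],[[0,0,0],[0,0,0],0.4],[[0,0,0],[0,0,0],0.4]]}}

```text
clock: 2.55
tcp_pos: [0.4436, 0.2285, 0.2527]
orientation: [-0.001, 0.059, 0.998, -0.001]
wrist_force: [-0.2, -1.0, -0.0]
finger_gap: 0.0599
```

```bash
cat >> h.py <<'E'
from scipy.spatial.transform import Rotation as R
def wrist(f):
    s=env.get_state(); c=eyes.read_camera("wrist"); q=s["orientation"]
    T=np.eye(4);T[:3,:3]=R.from_quat([q[1],q[2],q[3],q[0]]).as_matrix();T[:3,3]=s["tcp_pos"]
    c["camera_from_world"]=np.linalg.inv(T@c["mount"]); cv2.imwrite(f"pics/{f}.png",c["frame"][:,:,::-1]); np.save(f"{f}.npy",c,allow_pickle=True)
    print(s["clock"],s["tcp_pos"].round(4),q.round(4),s["wrist_force"].round(2),s["joint_pos"].round(3)); return c
E
python3 - <<'E'
from h import *
c=wrist("w1")
for p in [(.4622,.3038,.095),(.4622,.3038,0),(.467,.4,.087),(.561,.3755,.077)]: print(proj(c,np.array(p)).round(1))
E
```

```text
2.55 [0.4436 0.2285 0.2527] [-9.000e-04  5.900e-02  9.983e-01 -5.000e-04] [-0.18 -1.01 -0.  ] [ 0.315  0.167 -0.139  1.267 -0.     0.433]
[339.4 194.8]
[318.8 172.7]
[441.9 185.5]
[409.  274.3]
```

View pics/w1.png

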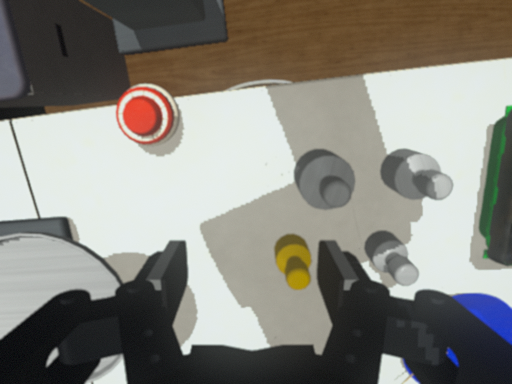

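Call:
{"method": "move_arm", "body": {"commands": [[[0.2,0.9,-0.5],[0,0,0.8],0.4],[[0.25,0.95,-0.5],[0,0,0.05],0.4],[[0,0,-0.5],[0,0,0],0.4],[[0,0,0],[0,0,0],0.4],[[0,0,0],[0,0,0],0.4]]}}

```text
clock: 3.1
tcp_pos: [0.4627, 0.301, 0.1943]
orientation: [0.0, 0.001, 1.0, -0.0]
wrist_force: [0.1, -1.0, 0.2]
finger_gap: 0.06
```

Run:
```python
from h import *
c=wrist("w2")
for p in [(.4622,.3038,.095),(.467,.4,.087),(.561,.3755,.077)]: print(proj(c,np.array(p)).round(1))
```

```text
3.1 [0.4627 0.301  0.1943] [ 1.0e-04  1.1e-03  1.0e+00 -0.0e+00] [ 0.1  -1.02  0.15] [ 0.431  0.291 -0.123  1.157 -0.     0.434]
[256.6 203.2]
[386.3 205.8]
[340.6 307.7]
```

View pics/w2.png

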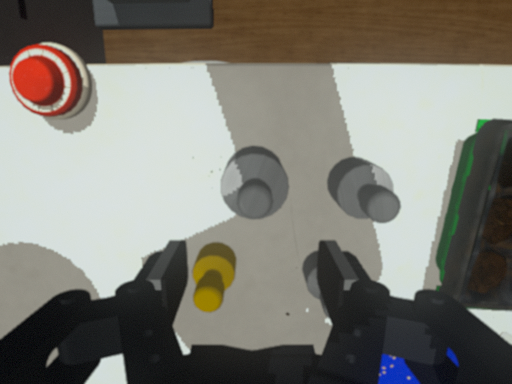

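Call:
{"method": "move_arm", "body": {"commands": [[[0,0.03,-0.8],[0,0,0],0.4],[[0,0,-0.8],[0,0,0],0.4],[[0,0,-0.8],[0,0,0],0.4],[[0,0,-0.4],[0,0,0],0.4],[[0,0,0],[0,0,0],0.4]]}}

```text
clock: 3.65
tcp_pos: [0.4617, 0.3019, 0.0807]
orientation: [-0.001, 0.001, 1.0, -0.001]
wrist_force: [-0.3, -0.6, 0.0]
finger_gap: 0.0598
```

Call:
{"method": "move_arm", "body": {"commands": [[[0,0,0],[0,0,0],0.0],[[0,0,0],[0,0,0],-0.3],[[0,0,0],[0,0,0],-0.6],[[0,0,0],[0,0,0],-0.8],[[0,0,0],[0,0,0],-1]], "newtons": 40}}

```text
clock: 4.15
tcp_pos: [0.4639, 0.3036, 0.0836]
orientation: [0.002, 0.0, 1.0, 0.0]
wrist_force: [0.6, -3.0, 7.3]
finger_gap: 0.0247
```

Call:
{"method": "move_arm", "body": {"commands": [[[0,0,0],[0,0,0],-1],[[0,0,0],[0,0,0],-1],[[0,0,0.3],[0,0,0],-1],[[0,0,0.6],[0,0,0],-1],[[0,0,0],[0,0,0],-1]]}}

```text
clock: 4.65
tcp_pos: [0.4641, 0.3044, 0.1207]
orientation: [0.002, 0.0, 1.0, 0.001]
wrist_force: [0.6, 0.6, -2.6]
finger_gap: 0.0248
```

Call:
{"method": "move_arm", "body": {"commands": [[[0,0,1],[0,0,0],-1],[[0,0,1],[0,0,0],-1],[[0.2,-0.5,1],[0,0,0],-1],[[0.4,-0.9,0.3],[0,0,0],-1],[[0.4,-0.9,0],[0,0,0],-1]]}}

```text
clock: 5.15
tcp_pos: [0.5038, 0.2114, 0.2521]
orientation: [0.003, -0.001, 1.0, 0.001]
wrist_force: [0.9, 0.3, -3.7]
finger_gap: 0.025
```

Call:
{"method": "move_arm", "body": {"commands": [[[0.4,-0.9,0],[0,0,0],-1],[[0.4,-0.9,0],[0,0,0],-1],[[0.4,-0.9,0],[0,0,0],-1],[[0.3,-0.8,0],[0,0,0],-1],[[0,0,0],[0,0,0],-1]]}}

```text
clock: 5.65
tcp_pos: [0.5637, 0.0675, 0.2483]
orientation: [-0.0, 0.003, 1.0, -0.001]
wrist_force: [-1.1, -0.1, -3.5]
finger_gap: 0.0246
```

Run:
```python
from h import *
c=wrist("w3"); snap("top","t3"); snap("side","s3")
```

```text
5.65 [0.5637 0.0675 0.2483] [-0.0e+00  2.7e-03  1.0e+00 -6.0e-04] [-1.12 -0.08 -3.52] [-2.200e-02  3.000e-01  2.300e-02  1.294e+00 -1.000e-03 -1.600e-02]
```

View pics/w3.png

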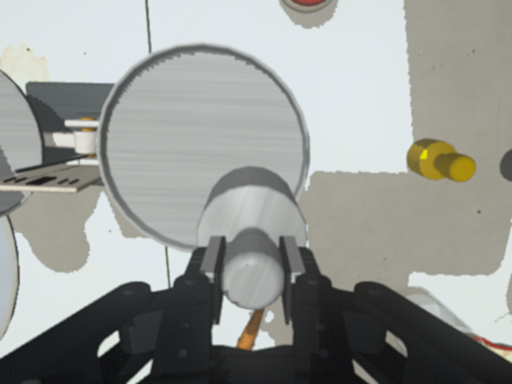

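View pics/t3.png

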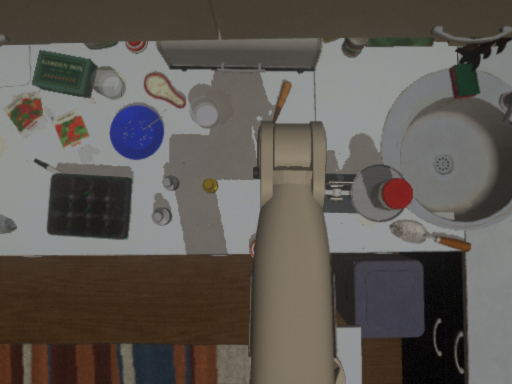

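View pics/s3.png

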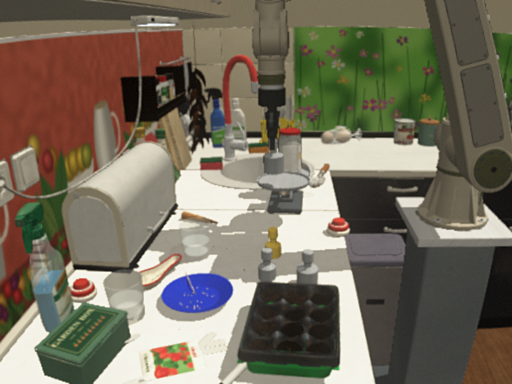

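Run:
```python
from h import *
c=load("w3")
for uv in [(205,44),(98,145),(310,150),(205,250)]: print(onz(c,uv,.129).round(4))
```

```text
[0.4553 0.0353 0.129 ]
[ 0.5236 -0.0472  0.129 ]
[0.5285 0.1099 0.129 ]
[0.6088 0.0286 0.129 ]
```

Call:
{"method": "move_arm", "body": {"commands": [[[0.05,-0.45,0],[0,0,0],-1],[[0,-0.45,0],[0,0,0],-1],[[0,0,-0.4],[0,0,0],-1],[[0,0,-0.4],[0,0,0],-1],[[0,0,0],[0,0,0],-1]]}}

```text
clock: 6.3
tcp_pos: [0.5623, 0.0367, 0.2151]
orientation: [-0.002, -0.001, 1.0, 0.0]
wrist_force: [-0.9, 0.7, -3.7]
finger_gap: 0.0245
```

Call:
{"method": "move_arm", "body": {"commands": [[[0,0,0],[0,0,0],-1],[[0,0,-0.05],[0,0,0],-1],[[0,0,-0.05],[0,0,0],-1],[[0,0,-0.05],[0,0,0],-1],[[0,0,0],[0,0,0],-1]]}}

```text
clock: 6.8
tcp_pos: [0.5642, 0.0354, 0.2113]
orientation: [-0.0, 0.0, 1.0, 0.0]
wrist_force: [0.1, 0.2, -2.3]
finger_gap: 0.0246
```

Call:
{"method": "move_arm", "body": {"commands": [[[0,0,-0.05],[0,0,0],-1],[[0,0,-0.05],[0,0,0],-1],[[0,0,0],[0,0,0],-1],[[0,0,0],[0,0,0],-1]]}}

```text
clock: 7.2
tcp_pos: [0.5642, 0.0353, 0.2072]
orientation: [-0.0, 0.0, 1.0, 0.0]
wrist_force: [0.3, -1.3, -2.8]
finger_gap: 0.0247
```

Call:
{"method": "move_arm", "body": {"commands": [[[0.05,-0.08,-0.05],[0,0,0],-1],[[0,0,-0.05],[0,0,0],-1],[[0,0,-0.05],[0,0,0],-1],[[0,0,0],[0,0,0],-1],[[0,0,0],[0,0,0],-1]]}}

```text
clock: 7.7
tcp_pos: [0.5664, 0.0321, 0.2014]
orientation: [0.0, 0.0, 1.0, 0.0]
wrist_force: [-0.5, 1.1, -1.3]
finger_gap: 0.0248
```

Call:
{"method": "move_arm", "body": {"commands": [[[0,0,-0.05],[0,0,0],-1],[[0,0,-0.05],[0,0,0],-1],[[0,0,0],[0,0,0],-1],[[0,0,0],[0,0,0],-1],[[0,0,0],[0,0,0],-1]]}}

```text
clock: 8.2
tcp_pos: [0.5663, 0.0322, 0.1974]
orientation: [0.0, 0.0, 1.0, 0.0]
wrist_force: [0.0, 1.3, -1.4]
finger_gap: 0.0248
```

Run:
```python
from h import *
c=wrist("w4"); s=snap("side","s4")
cv2.imwrite("pics/s4z.png",cv2.resize(s["frame"][100:220,220:360],None,fx=5,fy=5,interpolation=cv2.INTER_CUBIC)[:,:,::-1])
```

```text
8.2 [0.5663 0.0322 0.1974] [0.e+00 1.e-04 1.e+00 1.e-04] [ 0.03  1.31 -1.44] [-0.085  0.318 -0.077  1.175  0.    -0.085]
```

View pics/s4z.png

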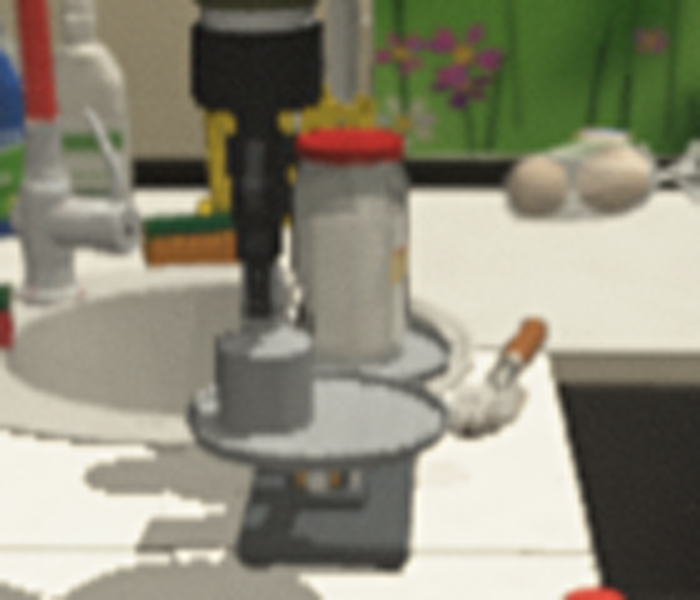

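View pics/w4.png

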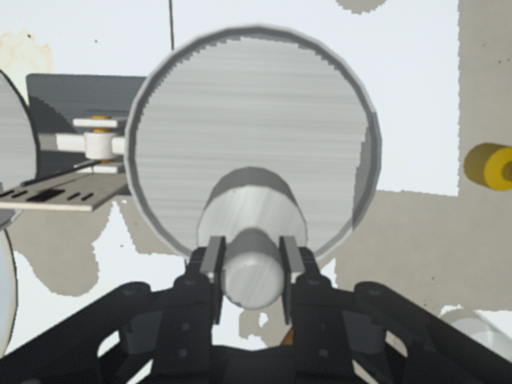

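Call:
{"method": "move_arm", "body": {"commands": [[[0,0,-0.05],[0,0,0],-1],[[0,0,-0.05],[0,0,0],-1],[[0,0,0],[0,0,0],-1],[[0,0,0],[0,0,0],-1],[[0,0,0],[0,0,0],-1]]}}

```text
clock: 8.8
tcp_pos: [0.5663, 0.0321, 0.1934]
orientation: [0.0, 0.0, 1.0, 0.0]
wrist_force: [0.2, 1.1, -1.2]
finger_gap: 0.0246
```

Call:
{"method": "move_arm", "body": {"commands": [[[0,0,-0.05],[0,0,0],-1],[[0,0,-0.05],[0,0,0],-1],[[0,0,0],[0,0,0],-1],[[0,0,0],[0,0,0],-1],[[0,0,0],[0,0,0],-1]]}}

```text
clock: 9.3
tcp_pos: [0.5663, 0.0321, 0.1894]
orientation: [0.0, 0.0, 1.0, 0.0]
wrist_force: [0.5, 2.2, -0.5]
finger_gap: 0.025
```

Call:
{"method": "move_arm", "body": {"commands": [[[0,0,-0.05],[0,0,0],-1],[[0,0,0],[0,0,0],-1],[[0,0,0],[0,0,0],-1]]}}

```text
clock: 9.6
tcp_pos: [0.5663, 0.0321, 0.1873]
orientation: [0.0, 0.0, 1.0, 0.0]
wrist_force: [0.1, 1.4, 0.0]
finger_gap: 0.0247
```

Run:
```python
from h import *
w=[]
for i in range(6):
    eyes.read_camera("top"); w.append(env.get_state()["wrist_force"])
print(np.mean(w,0),np.std(w,0),env.get_state()["tcp_pos"])
```

```text
[-0.17430013  1.67527595 -0.32722142] [0.38740314 0.49271033 0.46113968] [0.56632535 0.03212371 0.1874339 ]
```

Call:
{"method": "move_arm", "body": {"commands": [[[0,0,0],[0,0,0],-0.35],[[0,0,0],[0,0,0],-0.2],[[0,0,0],[0,0,0],0],[[0,0,0],[0,0,0],0.2],[[0,0,0],[0,0,0],0.3]]}}

```text
clock: 10.4
tcp_pos: [0.5663, 0.032, 0.1874]
orientation: [0.0, 0.0, 1.0, -0.0]
wrist_force: [-0.7, 0.5, -0.7]
finger_gap: 0.0554
```

Call:
{"method": "move_arm", "body": {"commands": [[[0,0,0.3],[0,0,0],0.3],[[0,0,0.7],[0,0,0],0.3],[[0,0,1],[0,0,0],0.3],[[0,0,0.5],[0,0,0],0.3],[[-0.5,0,0],[0,0,0],0.3]]}}

```text
clock: 10.9
tcp_pos: [0.5495, 0.0317, 0.2918]
orientation: [0.004, 0.0, 1.0, -0.0]
wrist_force: [0.2, -0.5, -0.3]
finger_gap: 0.0558
```

Run:
```python
from h import *
c=wrist("w5"); s=snap("side","s5")
cv2.imwrite("pics/s5z.png",cv2.resize(s["frame"][100:220,220:360],None,fx=5,fy=5,interpolation=cv2.INTER_CUBIC)[:,:,::-1])
```

```text
10.9 [0.5495 0.0317 0.2918] [ 4.3e-03  1.0e-04  1.0e+00 -4.0e-04] [ 0.18 -0.49 -0.34] [-0.088  0.25   0.062  1.374  0.    -0.088]
```

View pics/s5z.png

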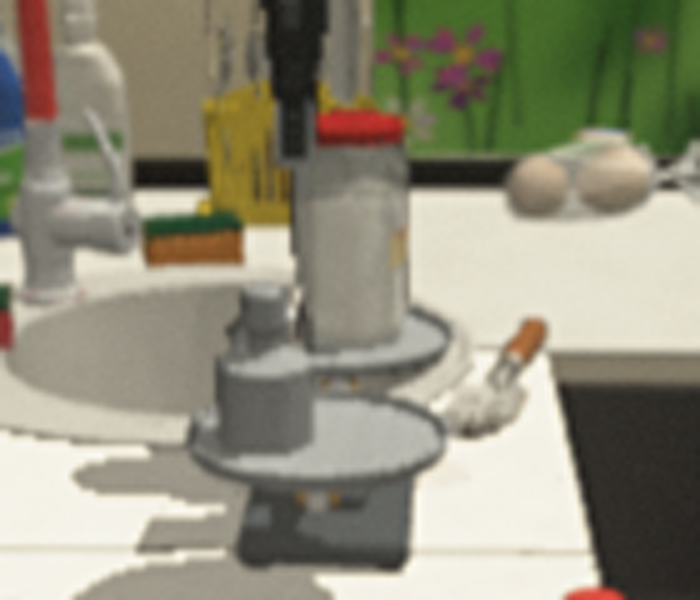

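View pics/w5.png

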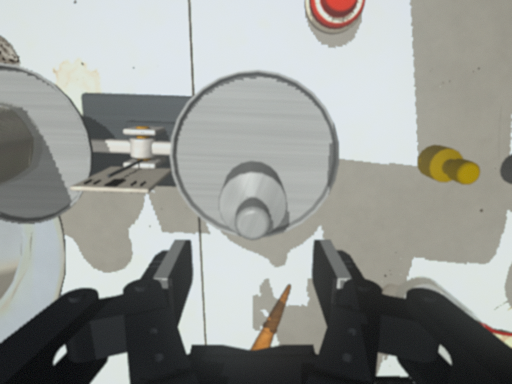

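Run:
```python
from h import *
a=load("side0");b=load("s5")
def lid(c):
    f=c["frame"].astype(int)[100:150,275:310]
    m=(f[...,0]>f[...,1]+60)
    cols=range(290-275+0,300-275)
    return [ (np.where(m[:,k])[0].min()+100,np.where(m[:,k])[0].max()+100) if m[:,k].any() else None for k in range(8,28)]
print(lid(a));print(lid(b))
# lid axis y=-.207, x~.53; rows for z
for z in [.224,.23,.24,.245,.25]: print(z,proj(b,np.array([.525,-.207,z])).round(2))
for z in [.129,.119,.114,.109,.103]: print(z,[proj(b,np.array([.532+d,.032,z])).round(1) for d in(-.08,.08)])
for n in ("side0","s5"):
    c=load(n); cv2.imwrite(f"pics/{n}p.png",cv2.resize(c["frame"][155:205,250:315],None,fx=10,fy=10,interpolation=cv2.INTER_CUBIC)[:,:,::-1])
```

```text
[(np.int64(130), np.int64(131)), (np.int64(130), np.int64(132)), (np.int64(130), np.int64(132)), (np.int64(129), np.int64(133)), (np.int64(129), np.int64(133)), (np.int64(129), np.int64(133)), (np.int64(129), np.int64(133)), (np.int64(129), np.int64(133)), (np.int64(129), np.int64(133)), (np.int64(129), np.int64(133)), (np.int64(129), np.int64(132)), (np.int64(129), np.int64(131)), (np.int64(129), np.int64(131)), (np.int64(129), np.int64(131)), (np.int64(130), np.int64(130)), (np.int64(130), np.int64(131)), None, None, None, None]
[(np.int64(123), np.int64(125)), (np.int64(123), np.int64(126)), (np.int64(122), np.int64(127)), (np.int64(122), np.int64(127)), (np.int64(122), np.int64(127)), (np.int64(122), np.int64(127)), (np.int64(122), np.int64(127)), (np.int64(122), np.int64(127)), (np.int64(122), np.int64(127)), (np.int64(122), np.int64(127)), (np.int64(122), np.int64(127)), (np.int64(122), np.int64(127)), (np.int64(122), np.int64(127)), (np.int64(123), np.int64(127)), (np.int64(123), np.int64(127)), (np.int64(123), np.int64(127)), (np.int64(123), np.int64(127)), (np.int64(124), np.int64(125)), None, None]
0.224 [287.06 129.98]
0.23 [287.05 128.26]
0.24 [287.03 125.37]
0.245 [287.02 123.93]
0.25 [287.02 122.48]
0.129 [array([310.4, 179.2]), array([256.6, 179.1])]
0.119 [array([310.4, 182.4]), array([256.7, 182.3])]
0.114 [array([310.3, 184. ]), array([256.7, 183.8])]
0.109 [array([310.3, 185.6]), array([256.8, 185.4])]
0.103 [array([310.3, 187.5]), array([256.8, 187.3])]
```

View pics/side0p.png

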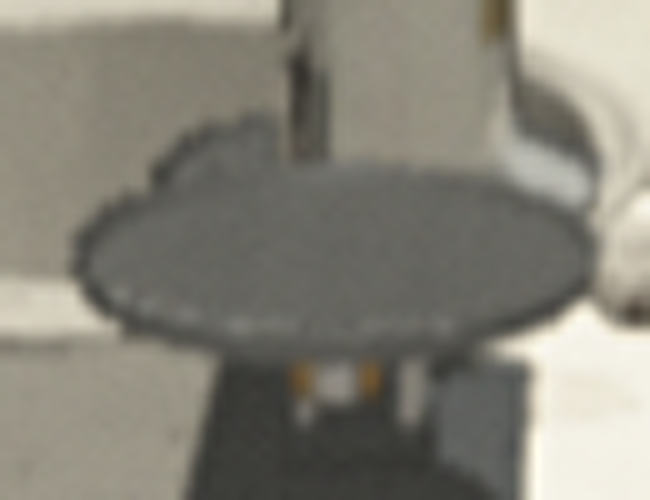

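View pics/s5p.png

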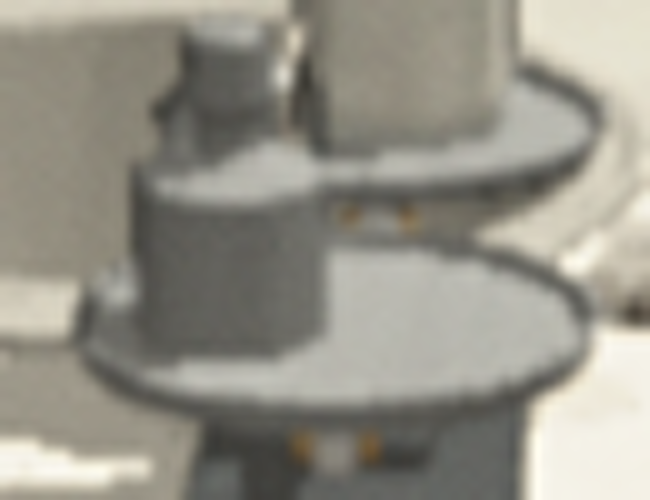

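Call:
{"method": "move_arm", "body": {"commands": [[[0,1,0],[0,0,0],0.3],[[0,1,0],[0,0,0],0.3],[[0,1,0],[0,0,0],0.3],[[0.1,1,0],[0,0,0],0.3],[[0.1,1,0],[0,0,0],0.3]]}}

```text
clock: 11.5
tcp_pos: [0.5545, 0.2337, 0.2876]
orientation: [0.0, 0.0, 1.0, 0.0]
wrist_force: [0.9, 0.3, -1.1]
finger_gap: 0.0558
```

Call:
{"method": "move_arm", "body": {"commands": [[[0.2,1,0],[0,0,0],0.4],[[0,1,-0.3],[0,0,0],0.4],[[0,0.8,-0.7],[0,0,0],0.4],[[0,0.6,-1],[0,0,0],0.4],[[0,0,0],[0,0,0],0.4]]}}

```text
clock: 12.0
tcp_pos: [0.5592, 0.37, 0.2004]
orientation: [-0.005, -0.002, 1.0, -0.002]
wrist_force: [-1.4, -0.7, -1.3]
finger_gap: 0.0601
```

Run:
```python
from h import *
s=snap("side","s6")
c=wrist("w6"); 
for p in [(.467,.4,.087),(.561,.3755,.077),(.561,.3755,.0)]: print(proj(c,np.array(p)).round(1))
cv2.imwrite("pics/s6p.png",cv2.resize(s["frame"][155:205,250:315],None,fx=10,fy=10,interpolation=cv2.INTER_CUBIC)[:,:,::-1])
```

```text
12.05 [0.5602 0.3687 0.2035] [-0.0032 -0.0012  1.     -0.0017] [-0.71 -0.19  0.34] [ 0.463  0.524  0.251  1.305 -0.     0.46 ]
[299.   68.2]
[261.8 195.6]
[259.9 175.2]
```

View pics/w6.png

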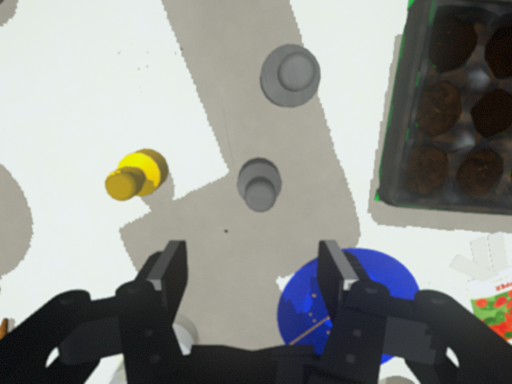

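View pics/s6p.png

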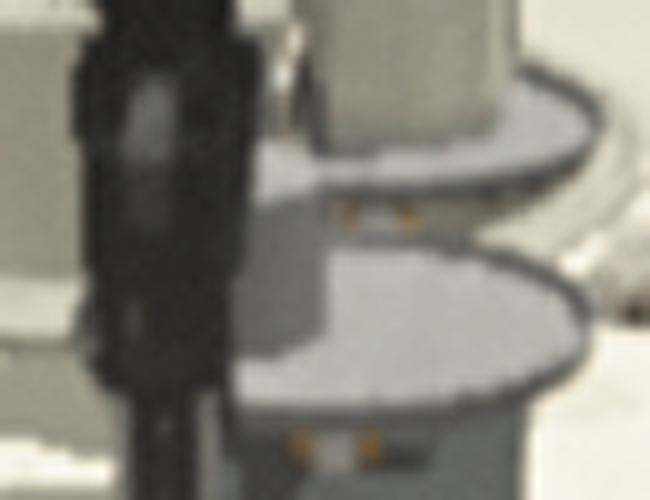

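Call:
{"method": "move_arm", "body": {"commands": [[[-0.05,0.13,-0.8],[0,0,0],0.4],[[0,0,-0.8],[0,0,0],0.4],[[0,0,-0.8],[0,0,0],0.4],[[0,0,-0.6],[0,0,0],0.4],[[0,0,-0.4],[0,0,0],0.4]]}}

```text
clock: 12.6
tcp_pos: [0.5614, 0.372, 0.0719]
orientation: [0.001, 0.001, 1.0, 0.0]
wrist_force: [-0.4, -0.1, 0.6]
finger_gap: 0.0594
```

Call:
{"method": "move_arm", "body": {"commands": [[[0,0,0],[0,0,0],0.4],[[0,0,0],[0,0,0],0.4]]}}

```text
clock: 12.8
tcp_pos: [0.5618, 0.3728, 0.0735]
orientation: [0.001, 0.001, 1.0, 0.001]
wrist_force: [-0.2, -0.3, 0.8]
finger_gap: 0.0596
```

Call:
{"method": "move_arm", "body": {"commands": [[[-0.05,0.04,-0.22],[0,0,0],0.4],[[0,0,0],[0,0,0],0.0],[[0,0,0],[0,0,0],-0.3],[[0,0,0],[0,0,0],-0.6],[[0,0,0],[0,0,0],-1]]}}

```text
clock: 13.3
tcp_pos: [0.5585, 0.375, 0.0633]
orientation: [0.0, 0.0, 1.0, 0.0]
wrist_force: [-0.3, -0.7, 2.4]
finger_gap: 0.0247
```

Call:
{"method": "move_arm", "body": {"commands": [[[0,0,0],[0,0,0],-1],[[0,0,0],[0,0,0],-1],[[0,0,0],[0,0,0],-1]]}}

```text
clock: 13.6
tcp_pos: [0.5586, 0.375, 0.0632]
orientation: [0.0, 0.0, 1.0, 0.0]
wrist_force: [-0.9, -1.3, 5.2]
finger_gap: 0.025
```

Call:
{"method": "move_arm", "body": {"commands": [[[0,0,0.3],[0,0,0],-1],[[0,0,0.8],[0,0,0],-1],[[0,0,1],[0,0,0],-1],[[0,0,1],[0,0,0],-1],[[-0.2,-0.5,1],[0,0,0],-1]]}}

```text
clock: 14.1
tcp_pos: [0.5505, 0.3563, 0.2278]
orientation: [0.0, -0.001, 1.0, 0.001]
wrist_force: [0.0, -0.1, -0.1]
finger_gap: 0.0249
```

Call:
{"method": "move_arm", "body": {"commands": [[[-0.2,-1,0.5],[0,0,0],-1],[[-0.2,-1,0],[0,0,0],-1],[[-0.2,-1,0],[0,0,0],-1],[[-0.2,-1,0],[0,0,0],-1],[[-0.2,-1,0],[0,0,0],-1]]}}

```text
clock: 14.6
tcp_pos: [0.5096, 0.1536, 0.247]
orientation: [0.0, -0.0, 1.0, 0.0]
wrist_force: [0.6, -0.4, -0.9]
finger_gap: 0.0248
```

Call:
{"method": "move_arm", "body": {"commands": [[[-0.1,-0.9,0],[0,0,0],-1],[[-0.1,-0.9,0],[0,0,0],-1],[[-0.1,-0.8,0],[0,0,0],-1],[[-0.1,-0.3,-0.2],[0,0,0],-1],[[0,0,-0.3],[0,0,0],-1]]}}

```text
clock: 15.1
tcp_pos: [0.4944, 0.0377, 0.2268]
orientation: [0.001, 0.001, 1.0, 0.0]
wrist_force: [0.0, 1.2, -1.4]
finger_gap: 0.0249
```

Call:
{"method": "move_arm", "body": {"commands": [[[0,0,0],[0,0,0],-1],[[0,0,0],[0,0,0],-1]]}}

```text
clock: 15.3
tcp_pos: [0.4939, 0.04, 0.2259]
orientation: [-0.001, -0.001, 1.0, 0.0]
wrist_force: [0.0, 0.4, -1.3]
finger_gap: 0.0247
```

Run:
```python
from h import *
c=wrist("w7")
```

```text
15.3 [0.4939 0.04   0.2259] [-8.e-04 -6.e-04  1.e+00  4.e-04] [ 0.03  0.36 -1.34] [-8.200e-02  1.700e-01 -2.010e-01  1.201e+00  1.000e-03 -8.300e-02]
```

View pics/w7.png

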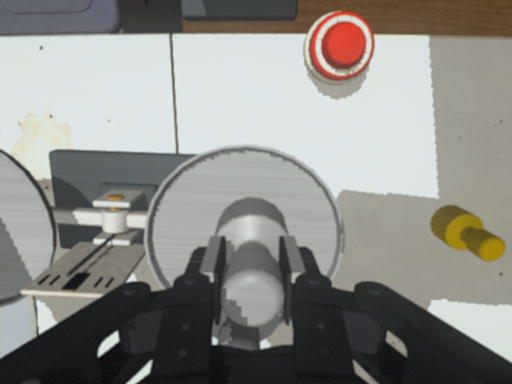

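Call:
{"method": "move_arm", "body": {"commands": [[[-0.03,-0.18,-0.4],[0,0,0],-1],[[0,0,-0.4],[0,0,0],-1],[[0,0,-0.3],[0,0,0],-1],[[0,0,0],[0,0,0],-1],[[0,0,0],[0,0,0],-1]]}}

```text
clock: 15.85
tcp_pos: [0.4932, 0.0322, 0.1828]
orientation: [-0.0, -0.0, 1.0, 0.0]
wrist_force: [1.4, 0.5, -1.5]
finger_gap: 0.0244
```

Call:
{"method": "move_arm", "body": {"commands": [[[0,0,-0.1],[0,0,0],-1],[[0,0,0],[0,0,0],-1],[[0,0,0],[0,0,0],-1]]}}

```text
clock: 16.15
tcp_pos: [0.4933, 0.0317, 0.1789]
orientation: [0.0, 0.0, 1.0, 0.0]
wrist_force: [-0.7, 0.2, -0.6]
finger_gap: 0.0251
```

Call:
{"method": "move_arm", "body": {"commands": [[[0,0,-0.1],[0,0,0],-1],[[0,0,-0.1],[0,0,0],-1],[[0,0,-0.1],[0,0,0],-1],[[0,0,0],[0,0,0],-1],[[0,0,0],[0,0,0],-1]]}}

```text
clock: 16.65
tcp_pos: [0.4929, 0.0317, 0.1663]
orientation: [-0.0, 0.0, 1.0, 0.0]
wrist_force: [-0.0, 0.1, -1.5]
finger_gap: 0.0247
```

```bash
cat >> h.py <<'E'
def force():
    w=[]
    for i in range(8):
        c=eyes.read_camera("side"); w.append(env.get_state()["wrist_force"])
    print(np.mean(w,0).round(2),env.get_state()["tcp_pos"].round(4)); return c
E
python3 - <<'E'
from h import *
s=force()
cv2.imwrite("pics/s8p.png",cv2.resize(s["frame"][140:205,250:325],None,fx=8,fy=8,interpolation=cv2.INTER_CUBIC)[:,:,::-1])
E
```

```text
[ 0.1   0.5  -0.96] [0.4931 0.0317 0.1667]
```

View pics/s8p.png

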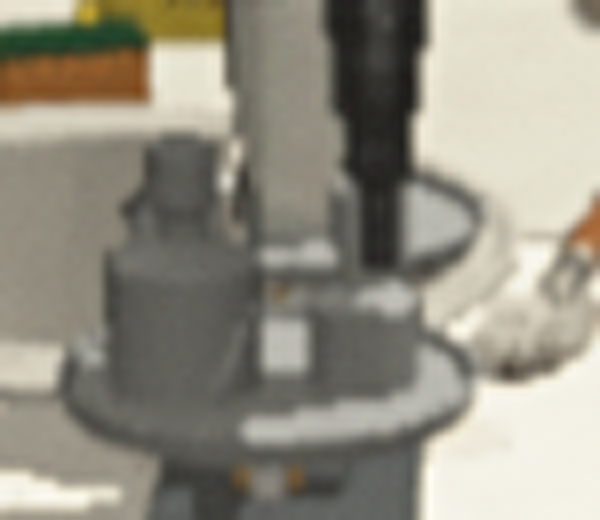

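Call:
{"method": "move_arm", "body": {"commands": [[[0,0,-0.05],[0,0,0],-1],[[0,0,-0.05],[0,0,0],-1],[[0,0,-0.05],[0,0,0],-1],[[0,0,0],[0,0,0],-1],[[0,0,0],[0,0,0],-1]]}}

```text
clock: 17.55
tcp_pos: [0.493, 0.0317, 0.1605]
orientation: [-0.0, 0.0, 1.0, 0.0]
wrist_force: [0.4, 1.2, -0.9]
finger_gap: 0.0249
```

Run:
```python
from h import *
s=force()
```

```text
[-0.32  0.11 -0.71] [0.493  0.0317 0.1606]
```

Call:
{"method": "move_arm", "body": {"commands": [[[0,0,-0.05],[0,0,0],-1],[[0,0,-0.05],[0,0,0],-1],[[0,0,0],[0,0,0],-1],[[0,0,0],[0,0,0],-1]]}}

```text
clock: 18.35
tcp_pos: [0.4931, 0.0317, 0.1565]
orientation: [-0.0, 0.0, 1.0, 0.0]
wrist_force: [0.3, 1.5, 0.9]
finger_gap: 0.0246
```

Run:
```python
from h import *
s=force()
cv2.imwrite("pics/s9p.png",cv2.resize(s["frame"][140:205,250:325],None,fx=8,fy=8,interpolation=cv2.INTER_CUBIC)[:,:,::-1])
```

```text
[-0.2  -0.3  -0.19] [0.4931 0.0317 0.1566]
```

View pics/s9p.png

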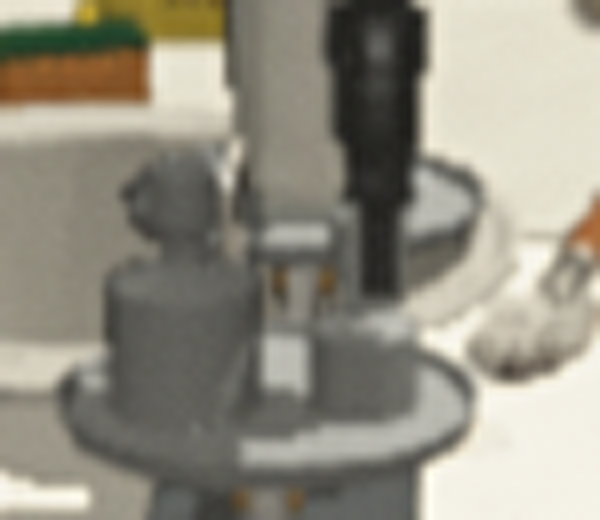

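Call:
{"method": "move_arm", "body": {"commands": [[[0,0,0],[0,0,0],-0.35],[[0,0,0],[0,0,0],-0.2],[[0,0,0],[0,0,0],0],[[0,0,0],[0,0,0],0.2],[[0,0,0],[0,0,0],0.3]]}}

```text
clock: 19.25
tcp_pos: [0.4931, 0.0317, 0.1566]
orientation: [0.0, 0.0, 1.0, 0.0]
wrist_force: [-0.2, -0.2, 0.5]
finger_gap: 0.0556
```

Call:
{"method": "move_arm", "body": {"commands": [[[0,0,0.3],[0,0,0],0.3],[[0,0,0.7],[0,0,0],0.3],[[0,0,1],[0,0,0],0.3],[[-0.3,0,1],[0,0,0],0.3],[[-0.8,0,0.5],[0,0,0],0.3]]}}

```text
clock: 19.75
tcp_pos: [0.4516, 0.0313, 0.3007]
orientation: [0.003, 0.0, 1.0, -0.0]
wrist_force: [-0.9, -0.2, 0.1]
finger_gap: 0.0556
```

Call:
{"method": "move_arm", "body": {"commands": [[[-0.8,-0.6,0],[0,-0.8,0],0.3],[[-0.8,-0.6,0],[0,-0.8,0],0.3],[[-0.3,-0.6,0],[0,-0.8,0],0.3],[[0,-0.6,0],[0,-0.8,0],0.3],[[0,0,0],[0,0,0],0.3]]}}

```text
clock: 20.25
tcp_pos: [0.3704, -0.0667, 0.2965]
orientation: [0.223, 0.004, 0.975, -0.002]
wrist_force: [-0.1, -1.6, -0.4]
finger_gap: 0.0555
```

Run:
```python
from h import *
c=wrist("w10");s=snap("side","s10")
print(proj(c,np.array([.53,-.088,.14])))
cv2.imwrite("pics/s10p.png",cv2.resize(s["frame"][110:210,230:330],None,fx=6,fy=6,interpolation=cv2.INTER_CUBIC)[:,:,::-1])
```

```text
20.25 [ 0.3704 -0.0667  0.2965] [ 0.2231  0.0042  0.9748 -0.0019] [-0.11 -1.62 -0.36] [-0.574 -0.443 -0.631  0.995  0.234 -0.519]
[234.77007506 238.98567732]
```

View pics/s10p.png

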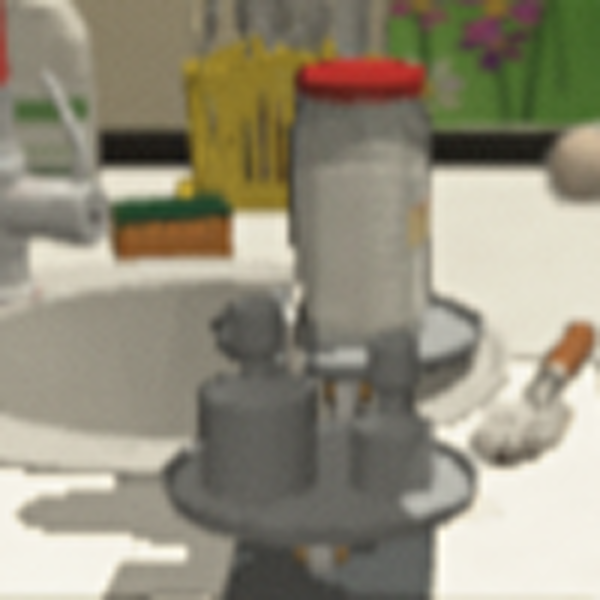

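View pics/w10.png

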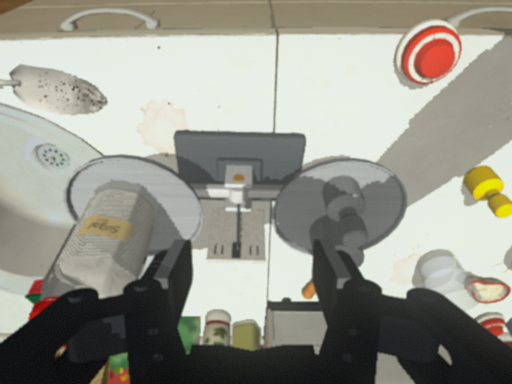

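Call:
{"method": "move_arm", "body": {"commands": [[[0,-0.3,-0.5],[0,0,0],0.3],[[0,-0.3,-0.5],[0,-0.8,0],0.3],[[0,0,0],[0,0,0],0.3],[[0,0,0],[0,0,0],0.3],[[0,0,0],[0,0,0],0.3]]}}

```text
clock: 20.85
tcp_pos: [0.3754, -0.0887, 0.26]
orientation: [0.277, -0.002, 0.961, -0.001]
wrist_force: [0.7, -0.8, 0.5]
finger_gap: 0.0555
```

Run:
```python
from h import *
a=load("w10");c=wrist("w11")
b=[cv2.resize(i,None,fx=5,fy=5,interpolation=cv2.INTER_CUBIC)[:,:,::-1] for i in (a["frame"][180:280,200:275],c["frame"][150:250,200:275])]
u,v=proj(c,np.array([.53,-.088,.14])).astype(int);print(u,v)
b[1]=cv2.resize(c["frame"][v-60:v+40,u-35:u+40],None,fx=5,fy=5,interpolation=cv2.INTER_CUBIC)[:,:,::-1]
cv2.imwrite("pics/z11.png",np.hstack(b))
```

```text
20.85 [ 0.3754 -0.0887  0.26  ] [ 2.768e-01 -1.600e-03  9.609e-01 -8.000e-04] [ 0.74 -0.76  0.46] [-0.71  -0.479 -0.78   0.824  0.353 -0.632]
253 241
```

View pics/z11.png

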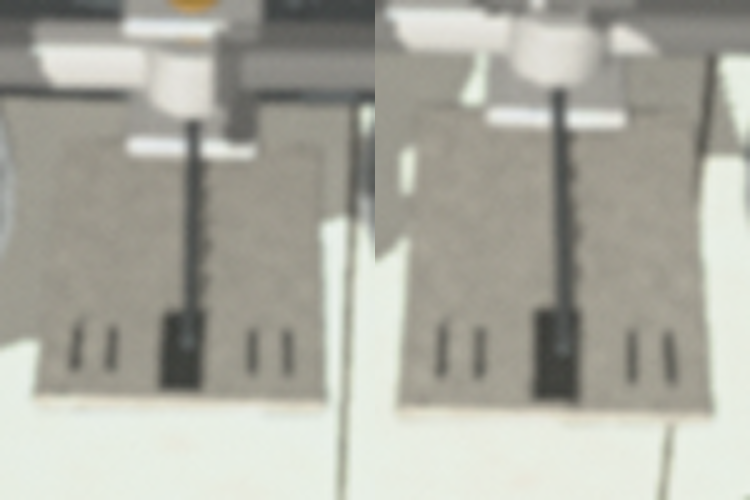

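View pics/w11.png

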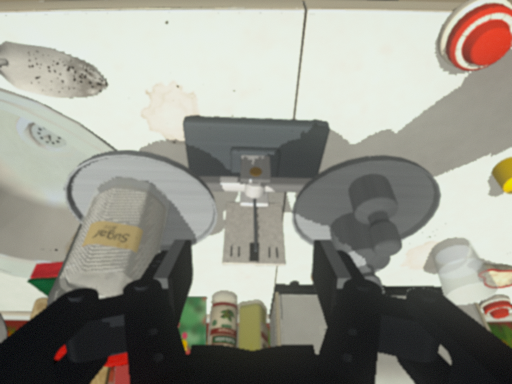

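Run:
```python
from h import *
t=snap("top","t12");cv2.imwrite("pics/t12z.png",cv2.resize(t["frame"][80:260,140:340],None,fx=3.3,fy=3.3)[:,:,::-1])
c=wrist("w12");b=cv2.resize(c["frame"][180:280,210:300],None,fx=5,fy=5,interpolation=cv2.INTER_CUBIC)[:,:,::-1];cv2.imwrite("pics/z12.png",b)
```

```text
20.95 [ 0.3753 -0.0887  0.2598] [ 2.770e-01 -1.700e-03  9.609e-01 -8.000e-04] [-0.42 -0.4  -0.13] [-0.71  -0.48  -0.781  0.824  0.354 -0.633]
```

View pics/t12z.png

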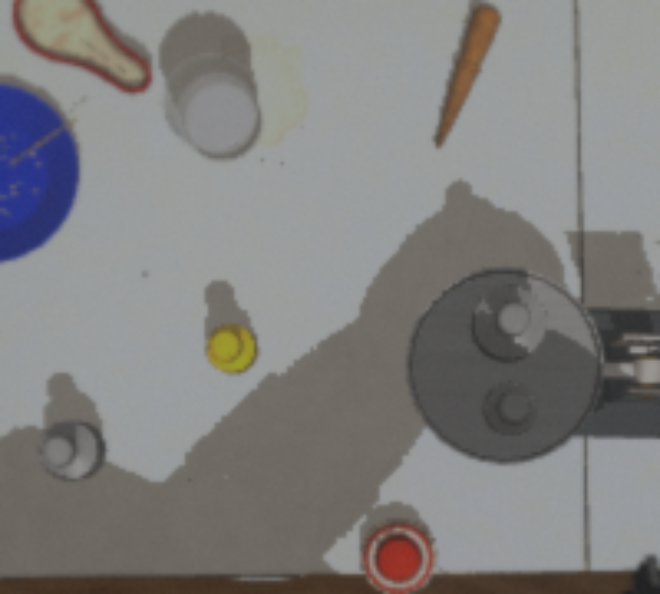

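View pics/z12.png

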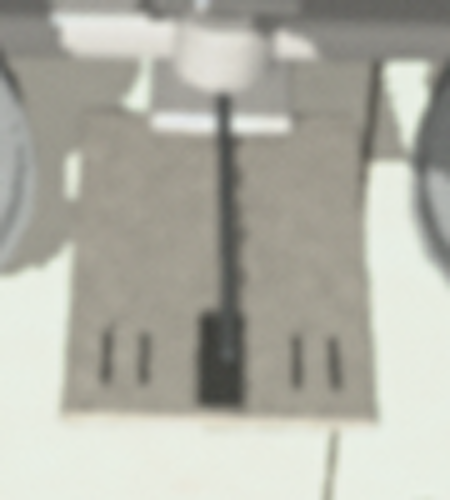

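Both weights stand upright in the pan. The pointer, at (229, 340) in the zoom, is steady inside the mark, which spans columns 199–243. The medium weight, yellow weight, glass and timer haven't moved.

```bash
python3 -c "
from workcell import job
print(job.hand_in())"
```

```text
the job is handed in; nothing more can be done
None
```

I set the 300 g and 100 g weights upright in the empty pan, lowering each by force feedback before releasing it, and handed the job in at about 21 s. The beam settled close to level, and the pointer came to rest wholly inside the black mark.

- **Choice of weights:** with only the 300 g weight in, the side view put the weights pan at about 101 mm, roughly 60 g short. The force-based reading at release was looser, at 104 mm or about 100 g short. The two disagreed somewhat, but both called for the 100 g weight.
- **Last checks:** wrist-camera pictures showed the pointer steady and slightly off centre towards the weights. That fits a jar of roughly 370–380 g.
- **Rest of the scene:** in the top view the 200 g weight is still standing on the worktop, and the glass, timer and yellow weight look unmoved. I never went near the jar. The gripper was clear of everything, and no check failed.

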